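# Set a printed stair in the photo nook and switch on its lamp

### The arm

A 7-joint arm with a two-finger parallel gripper is mounted at the origin on the work surface. World frame = base frame: x ahead of the robot, y to its left, z up, the work surface at z = 0. Lengths are in m, angles in rad, forces in N, time in s.
With the tool pointing down it reaches from about 0.4 to 0.85 m from the base axis. Payload 10.4 kg.
Tool frame: the origin (TCP) lies between the finger pads; the fingertips stand 22 mm ahead of it and the grasp point (between the pads) lies 3 mm ahead of it (r.nose_length is the distance from the TCP to the fingertips, in m); z points along the fingers, y is the line along which they close (so a half turn about z gives the same grasp; the last joint's range is limited). The gripper opens to 87 mm and grips with 3 to 60 N. Pads are 19 mm wide; open, the fingers measure 117 mm over their backs; the gripper's body (75 mm by 190 mm) begins 51 mm behind the grasp point.
Start: joints at [-1.19, 0.332, -0.065, 1.46, 0.022, 1.35, -0.088], TCP at [0.246, 0.575, 0.245] pointing down, gripper open.
Joint ranges: [-2.6, 2.6], [-0.5, 2.12], [-1.47, 1.34], [0.16, 2.42], [-1.27, 4.41], [0.06, 2.06], [-2.6, 2.6]. Speed limits (rad/s): [2.22, 2.22, 2.79, 2.79, 3.14, 3.14, 3.14].

### API

Orientations are given as a unit quaternion [x, y, z, w].
In Python, from bench import readout, cams, r gives the robot as it stands. The module is installed in compiled form; this text tells all that it offers.
- The arm moves only by the tool step_arm, never from a script. Its argument "deltas" is a list that holds one entry, the list of rows, each a list of 7 numbers: the turn, a rotation vector about the tool's x, y, z in rad, then the shift along the tool's x, y, z in m, then the opening in per cent of the stroke, from 0 (shut) to 100 (fully open). A call has 1 to 20 rows; each row is the pose to reach, as a shift and turn from the pose commanded when the call began, along the tool's axes at that moment; what a row does not reach only later rows make up. A row lasts 1/8 s, in which the tool goes at most 62.5 mm and 10.7 degrees, less where a joint would pass 70% of its speed; a pose out of reach is approached as far as the arm can. A call with a gripper value outside its range is refused whole. The fingers move at their own pace and stop on an object; "squeeze" is the grip in N (left out, the last holds). Time passes only in rows, so rows that repeat a pose let the fingers close. It gives the time, the measured TCP pose, the force, the opening and the grip force at its end, in the units of the state.
- readout.read_state(): the state, without advancing time (a new reading comes with each control period).
- cams.camera(name): name is "scene" or "side" or "wrist"; returns a dict with "img" (384x512x3 uint8, red, green, blue), "fx", "fy", "cx", "cy" (pixels), "k1" (the pictures are not rectified: a ray, as slopes to the right and down, at radius r is drawn at 1 + k1 r^2 times it, then the intrinsics apply), "origin" and "rotation" of the camera in the world; the wrist camera has in their place "T_tool_cam" (4x4, takes a point from camera to tool coordinates, whose origin is the TCP and whose axes are the flange's). Camera axes: x right, y up, looking along -z (the intrinsics and any distortion apply to the point x, -y, -z); pixel columns grow to the right and rows downward; lengths in m; the calibration is good to about 2 mm. A picture is of the moment at which its call begins: read the wrist's pose just before it. There is no depth.
- r.close_job(): hands the job in; it is judged then, once.
The state is a dict: "time": time; "joint_positions": joint angles; "joint_vel": joint speeds; "joint_torque": joint torques, N m; "ee_pos": TCP position; "eef_rot": TCP orientation; "ft_force": force on the tool from outside, world axes, zero at the start; "torque": the same for the moment, N m; "width": finger opening in m; "grip_force": force on a finger pad.
Only numpy, scipy, OpenCV 4.12 (cv2) and the standard library are available. Lean on these libraries where they do the work, as an engineer would, in place of code of your own. Each camera call takes 0.05 s, during which the arm holds its last target. There are 200 camera calls.

### The job

Get the photo nook ready for a shot: slide the grey printed ruin stair up the ramp and in under the shelf until its whole base stands inside the dark outline on the white stage, without lifting it off or tipping it, because its glue is still setting. Switch on the nook's lamp by pushing in the orange paddle that is tucked under the shelf's front lip until it stays in. Leave the orange column, the bottle, the jar and the scraper where they stand.

Things in the scene. Friction and masses are not known exactly. Their poses are not given: they have to be found in the camera images.
- nook: The photo nook, fixed. Origin on the table under the middle of its white stage; x points inward (open front to back panel), y to the left for one looking in, z up. Stage 200 deep (x -100 to 100), 380 wide, top at z 14. White back panel at x 92, posts 20 square at x 88, y -172 and 172. Three paint pots, fixed, 40 high, on the shelf at x 55, y -175 to -50. (mm)
- ramp_foot (a point): Middle of the front edge of the aluminium ramp strip, on the table at nook x -160 mm, nook axes. The strip has the nook's full width (380 mm) and rises evenly from here to the stage top, 14 mm up and 60 mm further in.
- lip (a point): Middle of the lower front edge of the shelf's lip, nook x -55, y 0, z 215 mm, nook axes. The lip is an aluminium trim 3 mm thick on the front of the white shelf; the shelf is 380 mm wide, goes from x -55 to 100, underside at z 220, top at z 230 mm. Under it only the lamp bar hangs.
- mark (a point): Centre of the dark outline painted on the stage, on its top (nook x 15, y 0, z 14 mm), nook axes. The outline measures 130 mm along x and 170 mm along y over its outer edge (line 4 mm wide); all within the outer edge is inside.
- lamp: Aluminium lamp bar fixed under the shelf, nook axes. Origin: on the table, at nook x 0, below the middle of the paddle's width (its y along the shelf varies). Bar y -190 to 50; front upright at x -45, z 220 to 190, then a bevel going down and inward at 50 deg below level to x -17, z 156. An orange cover 30 x 66 lies on the shelf over the paddle, x -45 to -15, y -33 to 33. (mm)
- paddle_mid (a point): Middle of the pressed face of the orange paddle, a plate 66 wide (y), 36 long on the lamp's bevel, behind and below the lip. Moves with it: off at lamp x -39.5, z 170; fully in at x -34, z 173, face parallel to the bevel, 3 proud. Push inward and up (0.77 along x, 0.64 up). A tool leaning 30 to 50 deg, tip pointing inward, clears the lip. Nook axes while off. (mm)
- paddle (a joint): Angle of the paddle about its hinge, which is its upper front edge (lamp x -44, z 189 mm). 0 = off, lower end standing out, face 67 deg below level; 0.30 rad = fully in, face 50 deg below level. No spring: stiff friction (about 4 N at its middle) keeps it where it is left. The lamp is on above 0.20.
- print: Grey printed ruin stair, loose, about 0.25 kg, slippery (friction 0.35). Origin: middle of its underside. Base 90 (x) by 130 (y), 10 thick. On it a solid stair 125 long (y) with upright masonry sides at x -42 and 42, five steps from 46 high at the +y end to 94 at the -y end, parapet to 114. Starts before the ramp, x into the nook within 0.25 rad. Too wide to grasp: push its -x side. (mm)
- corner0 (a point): Bottom corner of the print's base, at x -45, y -65 mm of the print; print axes.
- corner1 (a point): Bottom corner of the print's base, at x -45, y 65 mm of the print; print axes.
- corner2 (a point): Bottom corner of the print's base, at x 45, y 65 mm of the print; print axes.
- corner3 (a point): Bottom corner of the print's base, at x 45, y -65 mm of the print; print axes.
- column: Bystander: orange printed column, foot 44 mm wide, 74 mm high, loose, on the stage beside the outline, near nook x 25, y -138 mm. Origin: middle of its underside.
- bottle: Bystander: white cleaning bottle, blue label, red cap, 64 mm wide, 165 mm high, loose on the table. Origin: middle of its underside.
- jar: Bystander: small brown glass jar with a white lid, 52 mm wide, 60 mm high, loose on the table near the robot. Origin: middle of its underside.
- scraper: Bystander: scraper 200 mm long lying loose on the table, handle to its -x. Origin: near its middle, on the underside.
Things that resemble listed ones, but are neither listed nor needed, are in the scene too. What is meant by the print is not green, pink or purple, and is the larger of those in its own colour.

How it is judged:
By the outcome, as a careful person would: the job done as asked, in the order asked, and still so for the second after the job is handed in, with the robot touching nothing.
It also fails if it takes over 56 s, if anything falls off the work surface, if the arm or the gripper's body presses on something with over 40 N, if the wrist force passes 120 N, or if a joint passes its speed limit or range.

## Working session

There is one attempt and no reset: what is moved stays moved. The work goes in short steps, Python scripts to look and compute and a tool call to move; the robot and the scene stay as the last step left them, time stands still between calls to the robot, and variables do not carry over. Pictures are saved under pics/ and viewed, at most 10 in all, crops included, and the job is handed in when it is done.

Besides the shell and the picture viewer there is one more tool, called after "Call:" by a JSON object that holds its "name" and its "arguments", one argument or row to a line. step_arm: Moves the arm, as the interface text tells. Its arguments: {"type":"object","properties":{"deltas":{"type":"array"},"squeeze":{"type":"number"}},"required":["deltas"]}

```bash
mkdir -p pics; python3 - <<'E'
from bench import readout,cams,r
import cv2,numpy as np
print(readout.read_state(), r.nose_length)
for n in("scene","side"):
    c=cams.camera(n); print(n,{k:v for k,v in c.items() if k!='img'})
    cv2.imwrite(f"pics/{n}0.png",c['img'][:,:,::-1])
E
```

```text
{'time': 0.0, 'joint_positions': array([-1.18959949,  0.33291366, -0.06472852,  1.46093109,  0.02157851,
        1.3498852 , -0.08851435]), 'joint_vel': array([-0.00085285,  0.00013174, -0.00052583,  0.00066665, -0.0001291 ,
        0.00051819, -0.00035586]), 'joint_torque': array([-1.50694832e-03, -6.23261619e+01,  2.34126847e-02, -3.89902496e+01,
       -6.15440891e-02,  3.98537039e-02,  1.11741356e-04]), 'ee_pos': array([0.24541471, 0.57442121, 0.24373276]), 'eef_rot': array([ 2.00515458e-01,  9.79690273e-01, -7.10048292e-04, -1.27524586e-04]), 'ft_force': array([ 0.5946879 ,  0.17181994, -0.56902775]), 'torque': array([-0.0226069 ,  0.03501053, -0.0454976 ]), 'grip_force': 0.0, 'width': 0.08679057993429524} 0.022
scene {'fx': 376.37417371075804, 'fy': 376.37417371075804, 'cx': 250.96386551402517, 'cy': 188.89788015850084, 'k1': -0.04001074275550483, 'origin': array([ 1.13245633, -0.2644579 ,  1.02577139]), 'rotation': array([0.23952279, 0.16065893, 0.52334415, 0.80182819])}
side {'fx': 351.86648583816884, 'fy': 351.86648583816884, 'cx': 258.6758187094334, 'cy': 190.65541462935613, 'k1': 0.018443221630469155, 'origin': array([ 0.18035017, -0.66975398,  0.66332518]), 'rotation': array([ 0.4498308 , -0.13858385, -0.23526399,  0.85035147])}
```

View pics/scene0.png

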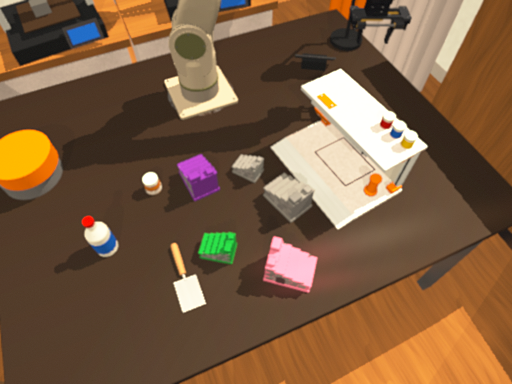

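View pics/side0.png

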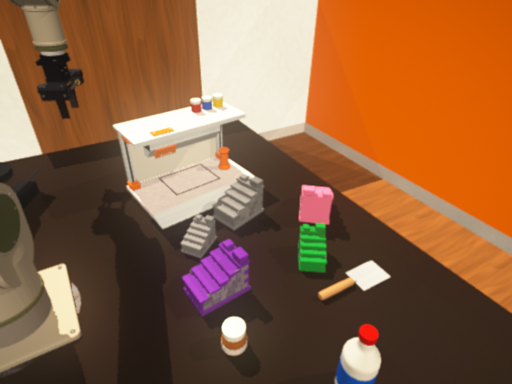

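```bash
cat > h.py <<'E'
import numpy as np,cv2
from scipy.spatial.transform import Rotation as R
def K(c): return np.array([[c['fx'],0,c['cx']],[0,c['fy'],c['cy']],[0,0,1.]]),np.array([c['k1'],0,0,0,0.])
F=np.diag([1.,-1,-1])
def pose(c,st=None):
    if 'origin' in c: return R.from_quat(c['rotation']).as_matrix(),np.array(c['origin'])
    T=np.array(c['T_tool_cam']);Q=R.from_quat(st['eef_rot']).as_matrix()
    return Q@T[:3,:3],Q@T[:3,3]+st['ee_pos']
def cast(c,uv,z,st=None):
    """pixels -> world points on plane z"""
    k,d=K(c);M,o=pose(c,st)
    n=cv2.undistortPoints(np.array(uv,float).reshape(-1,1,2),k,d)[:,0]
    v=np.c_[n,np.ones(len(n))]@F@M.T
    return o+v*((np.array(z)-o[2])/v[:,2])[:,None]
def proj(c,P,st=None):
    k,d=K(c);M,o=pose(c,st)
    q=(np.array(P,float).reshape(-1,3)-o)@M@F
    return cv2.projectPoints(q,np.zeros(3),np.zeros(3),k,d)[0][:,0]
E
python3 - <<'E'
import cv2
a=cv2.imread("pics/scene0.png")[60:230,225:440]
b=cv2.imread("pics/side0.png")[85:275,105:285]
cv2.imwrite("pics/a.png",cv2.resize(a,None,fx=3.5,fy=3.5,interpolation=cv2.INTER_CUBIC))
cv2.imwrite("pics/b.png",cv2.resize(b,None,fx=3,fy=3,interpolation=cv2.INTER_CUBIC))
E
```

```text
(no output)
```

View pics/a.png

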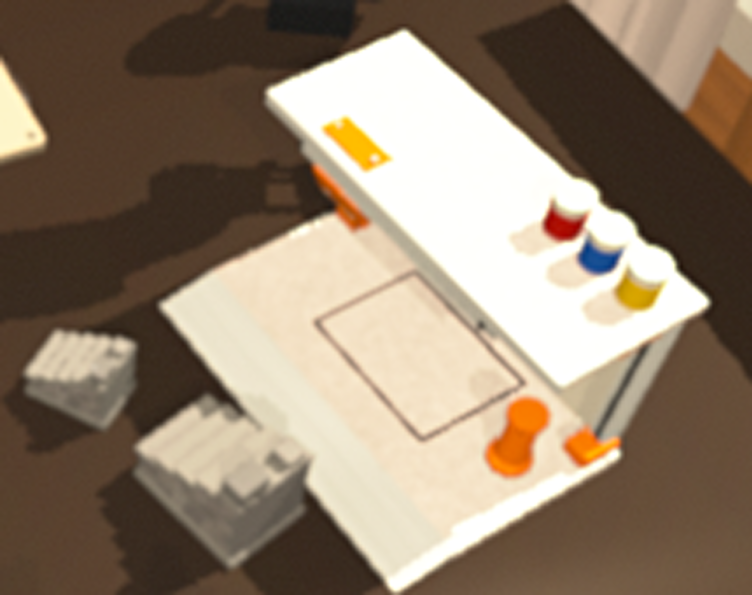

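View pics/b.png

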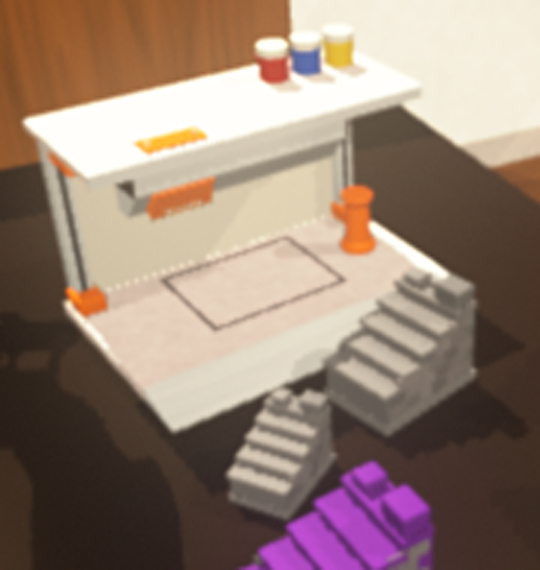

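The large grey stair could be confused with:
- small grey stair at (248,167)
- purple at (199,176)
- green at (218,247)
- pink at (290,265)

I choose the large grey one at scene (288,196), and the crop confirms it is the larger grey. It stands just before the ramp with its low end to nook +y. The paddle hangs under the shelf at side (165,150). There are orange lookalike clips at scene (394,187) and side (134,185).

```bash
cat >> h.py <<'E'
def fit2(c_l,th=None):
    "c_l: list of (local xyz, world xyz) -> x,y,yaw (2D rigid)"
    A=np.array([a[:2] for a,_ in c_l]);B=np.array([b[:2] for _,b in c_l])
    a=A-A.mean(0);b=B-B.mean(0)
    t=np.arctan2((a[:,0]*b[:,1]-a[:,1]*b[:,0]).sum(),(a*b).sum())
    M=np.array([[np.cos(t),-np.sin(t)],[np.sin(t),np.cos(t)]])
    o=B.mean(0)-M@A.mean(0); return o,t,np.round((A@M.T+o-B)*1000,1)
E
python3 - <<'E'
from bench import cams
from h import *
S=cams.camera('scene');D=cams.camera('side')
a=lambda u,v:[(u+.5)/3.5+225-.5,(v+.5)/3.5+60-.5]
b=lambda u,v:[(u+.5)/3+105-.5,(v+.5)/3+85-.5]
nk=[(S,a(405,30),(.1,.19,.23)),(S,a(268,95),(-.058,.19,.23)),(S,a(562,388),(-.058,-.19,.23)),(S,a(708,300),(.1,-.19,.23)),
(S,a(315,322),(-.05,.085,.014)),(S,a(415,271),(.08,.085,.014)),(S,a(524,383),(.08,-.085,.014)),(S,a(422,441),(-.05,-.085,.014)),
(S,a(161,305),(-.16,.19,0)),(S,a(395,592),(-.16,-.19,0)),
(D,b(93,180),(-.058,.19,.23)),(D,b(175,434),(-.16,.19,0)),(D,b(163,281),(.08,.085,.014)),(D,b(290,237),(.08,-.085,.014)),(D,b(345,281),(-.05,-.085,.014)),(D,b(217,329),(-.05,.085,.014))]
L=[(l,cast(c,[p],l[2])[0]) for c,p,l in nk]
o,t,e=fit2(L);print('nook',o,t);print(e)
pr=[(S,a(137,487),(-.045,.065)),(S,a(232,567),(-.045,-.065)),(S,a(305,507),(.045,-.065)),(D,b(390,434),(-.045,.065)),(D,b(327,391),(.045,.065)),(D,b(475,374),(-.045,-.065))]
P=[(l,cast(c,[p],0)[0]) for c,p,l in pr]
op,tp,e=fit2(P);print('print',op,tp);print(e)
M=np.array([[np.cos(t),-np.sin(t)],[np.sin(t),np.cos(t)]])
print('print in nook',M.T@(op-o),tp-t)
for c,p in((S,a(357,145)),(D,b(171,140))):
  print('cover nook',M.T@(cast(c,[p],.232)[0][:2]-o))
# paddle corners from side
for p in ((148,195),(213,178),(155,220),(213,200)): print('paddle', M.T@(cast(D,[b(*p)],.17)[0][:2]-o))
# small grey, bottom corners
for c,p in((S,a(105,427)),(S,a(28,382)),(S,a(133,385)),(D,b(275,518)),(D,b(230,497)),(D,b(333,460))): print('small',M.T@(cast(c,[p],0)[0][:2]-o))
E
```

```text
nook [0.53802118 0.31760554] 1.7083438901133907
[[ 1.3 -3.7]
 [-4.4 -2.3]
 [-2.7 -1.2]
 [ 0.7 -1.4]
 [-2.5 -4. ]
 [-2.9 -0.6]
 [ 1.5  1.3]
 [ 1.4 -2.6]
 [ 0.1 -3.2]
 [ 0.1  0.6]
 [ 0.5  6.9]
 [ 2.8  3.1]
 [-0.2  4.2]
 [ 0.1  4.1]
 [ 4.8  0.9]
 [-0.7 -2.1]]
print [0.59637692 0.09026194] 1.893625398415773
[[-9.5  3.3]
 [ 4.1  2.6]
 [ 3.9 -0.8]
 [ 2.1  0.1]
 [-3.2 -5.9]
 [ 2.5  0.7]]
print in nook [-0.23319779 -0.02663253] 0.18528150830238221
cover nook [-0.02983379  0.09224618]
cover nook [-0.03190632  0.09881698]
paddle [-0.00850529  0.1207338 ]
paddle [-0.01301909  0.05109969]
paddle [-0.06010453  0.13846175]
paddle [-0.05633194  0.07464812]
small [-0.28367485  0.0923165 ]
small [-0.31917467  0.17662885]
small [-0.23465834  0.11999288]
small [-0.31874561  0.17711932]
small [-0.27142496  0.19480496]
small [-0.28672458  0.09523395]
```

```bash
cat >> h.py <<'E'
NO=np.array([.538,.3176]);NT=1.7083
def n2w(x,y,z): 
    c,s=np.cos(NT),np.sin(NT);return np.array([NO[0]+c*x-s*y,NO[1]+s*x+c*y,z])
def w2n(p): 
    c,s=np.cos(NT),np.sin(NT);d=np.array(p[:2])-NO;return np.array([c*d[0]+s*d[1],-s*d[0]+c*d[1],p[2] if len(p)>2 else 0])
def Rt(yaw,lean):
    "tool x heading yaw (nook), leaning tip inward by lean deg"
    a=yaw+NT;x=np.array([np.cos(a),np.sin(a),0]);z=np.array([0,0,-1.]);y=np.cross(z,x)
    return np.c_[x,y,z]@R.from_euler('y',lean,degrees=True).as_matrix()
def delta(p,Rg,p0,R0):
    return np.round(np.r_[R.from_matrix(R0.T@Rg).as_rotvec(),R0.T@(np.array(p)-p0)],4).tolist()
def cur(st): return st['ee_pos'],R.from_quat(st['eef_rot']).as_matrix()
E
python3 - <<'E'
from bench import cams,readout
from h import *
st=readout.read_state();c=cams.camera('wrist')
print(c['T_tool_cam'],c['fx'])
p,Q=cur(st)
for n in ((-.30,-.04,.42),(-.36,-.06,.42),(-.40,-.06,.32)): print(n2w(*n),delta(n2w(*n),Rt(.185,0 if n[0]>-.35 else 25),p,Q))
S=cams.camera('scene')
print(w2n(cast(S,[(199,190)],0.0)[0]))
E
```

```text
[[-6.02256404e-04  9.57830345e-01  2.87333721e-01  8.01446991e-02]
 [ 9.99999714e-01  7.08141369e-04 -2.64581058e-04 -5.85437110e-05]
 [-4.56896661e-04  2.87333479e-01 -9.57830498e-01 -1.40839106e-01]
 [ 0.00000000e+00  0.00000000e+00  0.00000000e+00  1.00000000e+00]] 333.3494888090066
[0.61874368 0.02591445 0.42      ] [-0.0007, 0.0003, 0.8445, -0.5588, -0.358, -0.1756]
[ 0.64677916 -0.03077781  0.42      ] [-0.1849, 0.4103, 0.8306, -0.6069, -0.3991, -0.1756]
[ 0.65226199 -0.07040026  0.32      ] [-0.1849, 0.4103, 0.8306, -0.6275, -0.4333, -0.0755]
[-0.45579937  0.15985329  0.        ]
```

Call:
{"name": "step_arm", "arguments": {
  "deltas": [
    [[0,0,0,0,0,-0.06,60],[0,0,0,0,0,-0.12,60],[0,0,0,0,0,-0.176,60],[-0.04,0.09,0.25,-0.15,-0.08,-0.176,60],[-0.09,0.2,0.5,-0.32,-0.17,-0.176,60],[-0.125,0.28,0.83,-0.45,-0.25,-0.176,60],[-0.125,0.28,0.83,-0.54,-0.33,-0.176,60],[-0.125,0.28,0.83,-0.54,-0.33,-0.176,60],[-0.125,0.28,0.83,-0.54,-0.33,-0.176,60],[-0.125,0.28,0.83,-0.54,-0.33,-0.176,60],[-0.125,0.28,0.83,-0.54,-0.33,-0.176,60],[-0.125,0.28,0.83,-0.54,-0.33,-0.14,60],[-0.125,0.28,0.83,-0.54,-0.33,-0.08,60],[-0.125,0.28,0.83,-0.54,-0.33,-0.08,60],[-0.125,0.28,0.83,-0.54,-0.33,-0.08,60]]
  ]
}}

```text
time: 2.17
ee_pos: [0.6122, 0.0567, 0.3211]
eef_rot: [0.577, 0.803, 0.084, -0.122]
ft_force: [-0.1, 0.2, -0.8]
width: 0.0524
grip_force: 0.0
```

```bash
python3 - <<'E'
from bench import cams,readout
from h import *
st=readout.read_state();c=cams.camera('wrist')
print(st['time'],w2n(st['ee_pos']),st['joint_positions'].round(2),R.from_quat(st['eef_rot']).as_matrix().round(2))
cv2.imwrite('pics/w1.png',cv2.resize(c['img'][:,:,::-1],None,fx=1.5,fy=1.5,interpolation=cv2.INTER_CUBIC))
E
```

```text
2.175 [-0.26862618 -0.03770522  0.32111605] [-0.37  0.37  0.48  1.32 -0.44  1.61  0.43] [[-0.31  0.95 -0.1 ]
 [ 0.91  0.32  0.28]
 [ 0.29 -0.01 -0.96]]
```

View pics/w1.png

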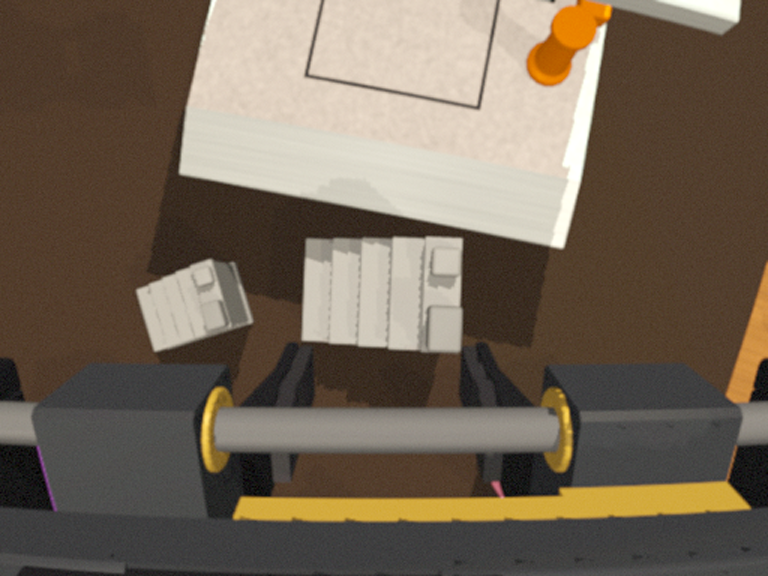

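Wrist view, in shown pixels: the print's low-step corners are at (306,238) and (302,341), the top step corner is at (463,238), the ramp foot corners are at (181,175) and (565,247), and the outline front corners are at (306,76) and (480,108). The small grey stair stands clear at (195,305).

```bash
python3 - <<'E'
from bench import cams,readout
from h import *
st=readout.read_state();c=cams.camera('wrist')
w=lambda u,v:[(u+.5)/1.5-.5,(v+.5)/1.5-.5]
for q,z,l in (((306,76),.014,'(-50,85)'),((480,108),.014,'(-50,-85)'),((181,175),0,'(-160,190)'),((565,247),0,'(-160,-190)')):
    print(l,(w2n(cast(c,[w(*q)],z,st)[0])*1000).round(1))
P=[((.042,.0625),(306,238),.046),((-.042,.0625),(302,341),.046),((.042,-.0625),(463,238),.094)]
L=[(l,w2n(cast(c,[w(*q)],z,st)[0])) for l,q,z in P]
print(fit2(L))
E
```

```text
(-50,85) [-44.3  84.7  14. ]
(-50,-85) [-43.7 -84.   14. ]
(-160,190) [-157.6  190.5    0. ]
(-160,-190) [-156.3 -192.3    0. ]
(array([-0.2330175 , -0.02216445]), np.float64(0.15815692620099164), array([[-2.1, -1.9],
       [ 4. , -1.4],
       [-1.9,  3.3]]))
```

```bash
cat >> h.py <<'E'
PX,PY,PT=-.234,-.024,.17
def traj(s,X1=.016,zc=.025):
    "TCP nook pose for print progress s in m along nook x"
    n=200;f=np.linspace(0,max(s,0),n);D=X1-PX
    th=lambda f:PT*(1-np.clip(f/D,0,1))
    y=PY+np.trapezoid(np.tan(th(f)),f);t=th(s) if s>0 else PT
    x=PX+max(s,0)
    b=x-.045
    z=zc+.014*np.clip((b+.16)/.06,0,1)+.0069
    back=-.065+min(s,0)
    return n2w(x+np.cos(t)*back,y+np.sin(t)*back,z),Rt(t,50)
E
python3 - <<'E'
from bench import cams,readout
from h import *
st=readout.read_state();S=cams.camera('scene')
print('pink',[w2n(q) for q in cast(S,[(264,282),(306,292),(317,262)],[0,0,0])])
p,Q=cur(st)
t,G=traj(-.03);print(delta(t+[0,0,.2],G,p,Q));print(delta(t,G,p,Q))
E
```

```text
pink [array([-0.44209237, -0.21319281,  0.        ]), array([-0.35849076, -0.29869033,  0.        ]), array([-0.27910237, -0.24350403,  0.        ])]
[-0.0125, 0.5744, 0.0199, -0.0857, -0.0103, 0.071]
[-0.0125, 0.5744, 0.0199, -0.1445, -0.0104, 0.2622]
```

Call:
{"name": "step_arm", "arguments": {
  "deltas": [
    [[-0.004,0.19,0.007,-0.03,-0.004,0.024,60],[-0.008,0.38,0.014,-0.06,-0.008,0.048,60],[-0.012,0.574,0.02,-0.086,-0.01,0.071,60],[-0.012,0.574,0.02,-0.1,-0.01,0.119,60],[-0.012,0.574,0.02,-0.115,-0.01,0.167,60],[-0.012,0.574,0.02,-0.13,-0.01,0.215,60],[-0.012,0.574,0.02,-0.141,-0.01,0.25,60],[-0.012,0.574,0.02,-0.1445,-0.01,0.262,60],[-0.012,0.574,0.02,-0.1445,-0.01,0.262,60],[-0.012,0.574,0.02,-0.1445,-0.01,0.262,60]]
  ]
}}

```text
time: 3.58
ee_pos: [0.6241, -0.002, 0.0338]
eef_rot: [0.535, 0.732, 0.25, -0.34]
ft_force: [-0.2, 0.3, 0.8]
width: 0.0525
grip_force: 0.0
```

```bash
python3 - <<'E'
from bench import cams,readout
from h import *
st=readout.read_state();p,Q=cur(st)
c=cams.camera('side');cv2.imwrite('pics/s2.png',cv2.resize(c['img'][110:300,100:340,::-1],None,fx=3,fy=3,interpolation=cv2.INTER_CUBIC))
t,G=traj(-.03);print(st['time'],w2n(p),delta(t,G,p,Q),st['ft_force'])
# deltas from ideal start pose
for i,s in enumerate(np.arange(-.02,.251,.01)): 
    d=traj(s);print(round(s,3),delta(*d,p,Q))
E
```

```text
3.575 [-0.32835489 -0.04153014  0.03383623] [0.0011, 0.002, 0.0022, -0.0009, -0.0013, 0.002] [-0.24815189  0.31992419  0.83284806]
-0.02 [0.0011, 0.002, 0.0022, 0.0056, -0.0013, 0.0096]
-0.01 [0.0011, 0.002, 0.0022, 0.012, -0.0013, 0.0173]
0.0 [0.0011, 0.002, 0.0022, 0.0185, -0.0013, 0.0249]
0.01 [-0.0041, 0.002, 0.0066, 0.025, -0.0017, 0.0327]
0.02 [-0.0093, 0.002, 0.011, 0.0315, -0.002, 0.0404]
0.03 [-0.0146, 0.002, 0.0154, 0.0381, -0.0023, 0.0482]
0.04 [-0.0198, 0.002, 0.0197, 0.0446, -0.0025, 0.0559]
0.05 [-0.025, 0.002, 0.0241, 0.0511, -0.0026, 0.0636]
0.06 [-0.0302, 0.002, 0.0285, 0.0576, -0.0027, 0.0714]
0.07 [-0.0354, 0.0019, 0.0329, 0.0641, -0.0027, 0.0791]
0.08 [-0.0406, 0.0019, 0.0372, 0.0706, -0.0026, 0.0868]
0.09 [-0.0458, 0.0019, 0.0416, 0.0771, -0.0024, 0.0945]
0.1 [-0.051, 0.0019, 0.046, 0.0836, -0.0022, 0.1022]
0.11 [-0.0562, 0.0019, 0.0504, 0.09, -0.0019, 0.1099]
0.12 [-0.0614, 0.0019, 0.0547, 0.0967, -0.0016, 0.1174]
0.13 [-0.0666, 0.0019, 0.0591, 0.1049, -0.0012, 0.1236]
0.14 [-0.0718, 0.0019, 0.0635, 0.1132, -0.0007, 0.1297]
0.15 [-0.077, 0.0019, 0.0679, 0.1214, -0.0001, 0.1359]
0.16 [-0.0822, 0.0019, 0.0723, 0.1297, 0.0005, 0.1421]
0.17 [-0.0874, 0.0019, 0.0766, 0.1379, 0.0012, 0.1482]
0.18 [-0.0926, 0.0019, 0.081, 0.1459, 0.002, 0.1545]
0.19 [-0.0978, 0.0018, 0.0854, 0.1524, 0.0028, 0.1621]
0.2 [-0.103, 0.0018, 0.0898, 0.1588, 0.0037, 0.1698]
0.21 [-0.1082, 0.0018, 0.0941, 0.1652, 0.0046, 0.1774]
0.22 [-0.1134, 0.0018, 0.0985, 0.1716, 0.0057, 0.185]
0.23 [-0.1187, 0.0018, 0.1029, 0.178, 0.0068, 0.1926]
0.24 [-0.1239, 0.0018, 0.1073, 0.1844, 0.0079, 0.2002]
0.25 [-0.1291, 0.0018, 0.1116, 0.1908, 0.0091, 0.2078]
```

View pics/s2.png

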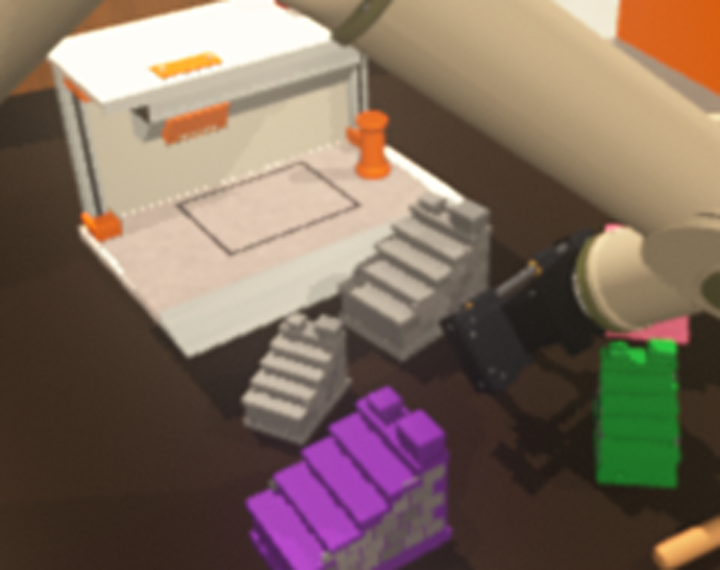

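The gripper stands behind the print, centred on its -x side and clear of the small grey and purple stairs. Starting the push.

Call:
{"name": "step_arm", "arguments": {
  "deltas": [
    [[0.001,0.002,0.002,0.0056,-0.0013,0.0096,60],[0.001,0.002,0.002,0.012,-0.0013,0.0173,60],[0.001,0.002,0.002,0.0152,-0.0013,0.0211,60],[0.001,0.002,0.002,0.0185,-0.0013,0.0249,60],[-0.0015,0.002,0.0045,0.022,-0.0015,0.029,60],[-0.004,0.002,0.0066,0.025,-0.0017,0.0327,60],[-0.0093,0.002,0.011,0.0315,-0.002,0.0404,60],[-0.0146,0.002,0.0154,0.038,-0.0023,0.0482,60],[-0.0198,0.002,0.0197,0.0446,-0.0025,0.0559,60],[-0.025,0.002,0.0241,0.0511,-0.0026,0.0636,60],[-0.0302,0.002,0.0285,0.0576,-0.0027,0.0714,60],[-0.0354,0.002,0.0329,0.0641,-0.0027,0.0791,60],[-0.0354,0.002,0.0329,0.0641,-0.0027,0.0791,60]]
  ]
}}

```text
time: 5.25
ee_pos: [0.5892, 0.0955, 0.03]
eef_rot: [0.552, 0.718, 0.257, -0.337]
ft_force: [0.8, 0.1, -0.1]
width: 0.0526
grip_force: 0.0
```

```bash
python3 - <<'E'
from bench import cams,readout
from h import *
st=readout.read_state();p,Q=cur(st)
c=cams.camera('scene');im=c['img'][90:240,230:430,::-1]
c2=cams.camera('side');i2=c2['img'][130:280,130:330,::-1]
cv2.imwrite('pics/s3.png',cv2.resize(np.hstack([im,i2]),None,fx=2,fy=2,interpolation=cv2.INTER_CUBIC))
t,G=traj(.07);print(w2n(p),delta(t,G,p,Q),st['ft_force'])
for i,s in enumerate(np.arange(.08,.251,.01)): print(round(s,3),delta(*traj(s),p,Q))
E
```

```text
[-0.22697411 -0.02026002  0.03000112] [-0.0025, -0.0022, -0.0018, 0.0004, 0.0012, -0.0025] [ 0.76152269  0.14194868 -0.05239419]
0.08 [-0.0077, -0.0022, 0.0025, 0.0068, 0.0008, 0.0052]
0.09 [-0.0129, -0.0022, 0.0069, 0.0133, 0.0004, 0.0129]
0.1 [-0.0181, -0.0021, 0.0113, 0.0197, 0.0002, 0.0207]
0.11 [-0.0234, -0.0021, 0.0156, 0.0262, -0.0, 0.0284]
0.12 [-0.0286, -0.0021, 0.02, 0.0328, -0.0002, 0.0359]
0.13 [-0.0338, -0.0021, 0.0244, 0.041, -0.0002, 0.0422]
0.14 [-0.039, -0.0021, 0.0287, 0.0493, -0.0002, 0.0484]
0.15 [-0.0442, -0.0021, 0.0331, 0.0575, -0.0002, 0.0546]
0.16 [-0.0494, -0.0021, 0.0375, 0.0657, -0.0, 0.0608]
0.17 [-0.0546, -0.0021, 0.0418, 0.0739, 0.0002, 0.067]
0.18 [-0.0599, -0.0021, 0.0462, 0.082, 0.0005, 0.0733]
0.19 [-0.0651, -0.002, 0.0506, 0.0884, 0.0008, 0.081]
0.2 [-0.0703, -0.002, 0.0549, 0.0948, 0.0012, 0.0887]
0.21 [-0.0755, -0.002, 0.0593, 0.1012, 0.0017, 0.0963]
0.22 [-0.0807, -0.002, 0.0637, 0.1076, 0.0023, 0.104]
0.23 [-0.0859, -0.002, 0.068, 0.114, 0.0029, 0.1117]
0.24 [-0.0911, -0.002, 0.0724, 0.1204, 0.0036, 0.1194]
0.25 [-0.0963, -0.002, 0.0768, 0.1268, 0.0043, 0.127]
```

View pics/s3.png

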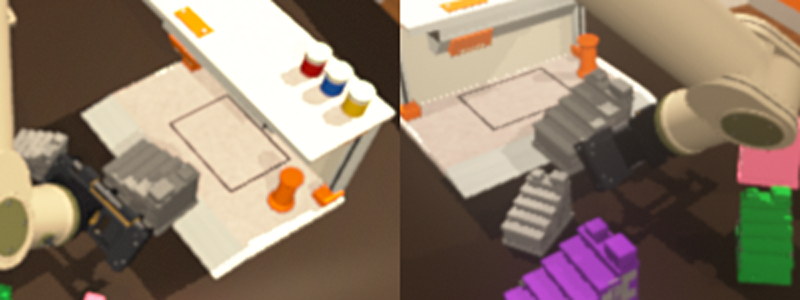

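The print is on the ramp (left half around (150,185)), upright and squarely against the fingers. Carrying on.

Call:
{"name": "step_arm", "arguments": {
  "deltas": [
    [[-0.008,-0.002,0.0025,0.0068,0.0008,0.0052,60],[-0.013,-0.002,0.007,0.0133,0.0004,0.0129,60],[-0.018,-0.002,0.0113,0.0197,0.0002,0.0207,60],[-0.0234,-0.002,0.0156,0.0262,0,0.0284,60],[-0.0286,-0.002,0.02,0.0328,0,0.0359,60],[-0.0338,-0.002,0.0244,0.041,0,0.0422,60],[-0.039,-0.002,0.0287,0.0493,0,0.0484,60],[-0.0442,-0.002,0.0331,0.0575,0,0.0546,60],[-0.0494,-0.002,0.0375,0.0657,0,0.0608,60],[-0.0546,-0.002,0.0418,0.0739,0,0.067,60],[-0.06,-0.002,0.0462,0.082,0.0005,0.0733,60],[-0.065,-0.002,0.0506,0.0884,0.0008,0.081,60],[-0.07,-0.002,0.0549,0.0948,0.0012,0.0887,60],[-0.0755,-0.002,0.0593,0.1012,0.0017,0.0963,60],[-0.0807,-0.002,0.0637,0.1076,0.0023,0.104,60],[-0.0807,-0.002,0.0637,0.1076,0.0023,0.104,60]]
  ]
}}

```text
time: 7.35
ee_pos: [0.5531, 0.2399, 0.0457]
eef_rot: [0.588, 0.689, 0.274, -0.321]
ft_force: [0.1, -0.4, -0.7]
width: 0.0522
grip_force: 0.0
```

```bash
python3 - <<'E'
from bench import cams,readout
from h import *
st=readout.read_state();p,Q=cur(st)
c=cams.camera('scene');im=c['img'][90:240,270:430,::-1]
c2=cams.camera('side');i2=c2['img'][110:260,120:280,::-1]
cv2.imwrite('pics/s4.png',cv2.resize(np.hstack([im,i2]),None,fx=2.5,fy=2.5,interpolation=cv2.INTER_CUBIC))
t,G=traj(.22);print(w2n(p),delta(t,G,p,Q),st['ft_force'],st['joint_positions'].round(2))
for i,s in enumerate(np.arange(.225,.261,.005)): print(round(s,3),delta(*traj(s),p,Q))
E
```

```text
[-0.07905684 -0.0043049   0.04566322] [-0.0002, 0.0002, -0.0, 0.0002, -0.0, -0.0001] [ 0.10230185 -0.38094434 -0.70664579] [-0.26  0.64  0.25  1.79 -1.13  1.22  0.81]
0.225 [-0.0028, 0.0002, 0.0022, 0.0034, -0.0002, 0.0037]
0.23 [-0.0054, 0.0002, 0.0043, 0.0067, -0.0004, 0.0076]
0.235 [-0.008, 0.0002, 0.0065, 0.0099, -0.0006, 0.0114]
0.24 [-0.0106, 0.0002, 0.0087, 0.0131, -0.0008, 0.0152]
0.245 [-0.0132, 0.0002, 0.0109, 0.0163, -0.0009, 0.0191]
0.25 [-0.0159, 0.0002, 0.0131, 0.0195, -0.001, 0.0229]
0.255 [-0.0159, 0.0002, 0.0131, 0.0227, -0.0009, 0.0267]
0.26 [-0.0159, 0.0002, 0.0131, 0.026, -0.0008, 0.0305]
```

View pics/s4.png

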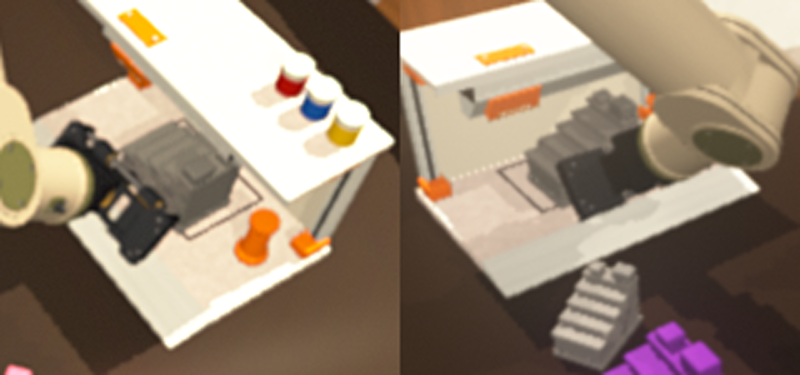

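The print is on the stage, about two thirds inside the outline (left half around (180,175)). Joint 5 is nearing its limit, so I advance in small steps with a little less lean.

Call:
{"name": "step_arm", "arguments": {
  "deltas": [
    [[-0.003,-0.035,0.002,0.0042,-0.0002,0.0034,60],[-0.005,-0.07,0.004,0.0083,-0.0004,0.007,60],[-0.005,-0.07,0.004,0.0083,-0.0004,0.007,60]]
  ]
}}

```text
time: 7.82
ee_pos: [0.5515, 0.2508, 0.0485]
eef_rot: [0.599, 0.699, 0.255, -0.295]
ft_force: [-0.5, -0.4, -0.0]
width: 0.0522
grip_force: 0.0
```

```bash
python3 - <<'E'
from bench import readout
from h import *
st=readout.read_state();p,Q=cur(st)
print(w2n(p),st['ft_force'],st['joint_positions'].round(3))
t,G=traj(.23);G46=Rt(0.17*(1-.23/.25),46)
print(delta(p,G46,p,Q))
for s in (.24,.245,.25): 
    t,_=traj(s);print(s,delta(t+[0,0,.0016],Rt(.17*(1-s/.25),46),p,Q))
E
```

```text
[-0.06801347 -0.00422347  0.0484563 ] [-0.5467071  -0.41166516 -0.04182233] [-0.323  0.599  0.268  1.808 -1.091  1.159  0.744]
[0.0005, 0.0013, 0.0025, 0.0, 0.0, 0.0]
0.24 [-0.0044, 0.0013, 0.0072, 0.0056, -0.001, 0.0072]
0.245 [-0.0068, 0.0013, 0.0096, 0.0091, -0.0011, 0.0107]
0.25 [-0.0093, 0.0013, 0.012, 0.0126, -0.0013, 0.0143]
```

Call:
{"name": "step_arm", "arguments": {
  "deltas": [
    [[-0.002,0,0.004,0.003,-0.0005,0.0036,60],[-0.0044,0,0.007,0.0056,-0.001,0.0072,60],[-0.006,0,0.009,0.008,-0.001,0.0095,60],[-0.006,0,0.009,0.008,-0.001,0.0095,60]]
  ]
}}

```text
time: 8.32
ee_pos: [0.5486, 0.2616, 0.0465]
eef_rot: [0.604, 0.695, 0.255, -0.295]
ft_force: [-0.2, -0.3, 0.2]
width: 0.0518
grip_force: 0.0
```

Call:
{"name": "step_arm", "arguments": {
  "deltas": [
    [[0,0,0,-0.02,0,-0.025,60],[0,0,0,-0.05,0,-0.06,60],[0,0,0,-0.09,0,-0.1,60],[0,0,0,-0.12,0,-0.13,60],[0,0,0,-0.12,0,-0.13,60]]
  ]
}}

```text
time: 8.95
ee_pos: [0.5742, 0.0817, 0.0502]
eef_rot: [0.607, 0.693, 0.255, -0.294]
ft_force: [-0.6, 0.5, 0.2]
width: 0.0523
grip_force: 0.0
```

```bash
python3 - <<'E'
from bench import readout,cams
from h import *
st=readout.read_state();p,Q=cur(st)
print(st['time'],w2n(p),st['ft_force'],st['joint_positions'].round(3))
c=cams.camera('scene');im=c['img'][90:240,270:430,::-1]
c2=cams.camera('side');i2=c2['img'][110:260,120:280,::-1]
w=cams.camera('wrist')['img'][:,:,::-1]
cv2.imwrite('pics/s5.png',np.vstack([cv2.resize(np.hstack([im,i2]),None,fx=2.4,fy=2.4,interpolation=cv2.INTER_CUBIC),cv2.resize(w[0:148],None,fx=1.5,fy=1.5)]) if 0 else cv2.resize(np.hstack([im,i2]),None,fx=2.5,fy=2.5,interpolation=cv2.INTER_CUBIC))
cv2.imwrite('pics/w5.png',w)
E
```

```text
8.95 [-0.23867327 -0.00355205  0.05019754] [-0.58968711  0.46823813  0.22636777] [-0.11   0.673  0.368  1.706 -0.994  1.361  0.868]
```

View pics/s5.png

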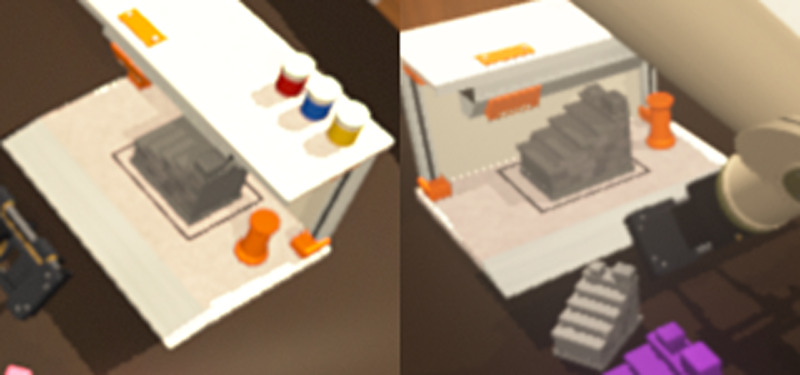

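View pics/w5.png

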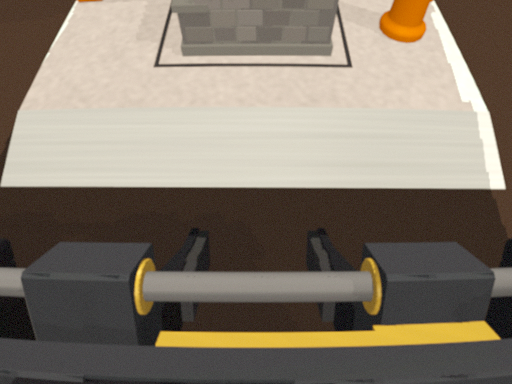

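The wrist view shows the print square and inside the outline: its base front corners are at (183,54) and (332,52), and the outline's front corners are at (156,67) and (350,66). The scene view has line visible on the front, right and left. Checking the margins numerically.

```bash
python3 - <<'E'
from bench import readout,cams
from h import *
st=readout.read_state();c=cams.camera('wrist')
print((np.array([w2n(q) for q in cast(c,[(183,54),(332,53),(156,67),(350,66)],[.014]*4,st)])*1000).round(1))
S=cams.camera('scene')
s=lambda u,v:[(u+.5)/2.5+270-.5,(v+.5)/2.5+90-.5]
print('scene c0,c1?,c3, out fr, fl',(np.array([w2n(q) for q in cast(S,[s(195,221),s(133,168),s(243,192),s(190,239),s(112,154)],[.014]*5)])*1000).round(1))
p,Q=cur(st)
# paddle press: lamp y .094; lean 45 ; contact corner C=tip+.0095x ; 
def tcp(cx,y,cz,lean=45):
    G=Rt(0,lean);C=n2w(cx,y,cz);return C-.0095*G[:,0]-.022*G[:,2],G
for C in ((-.16,.094,.13),(-.075,.094,.14),(-.0445,.094,.166),(-.030,.094,.178)): print(C,delta(*tcp(*C),p,Q))
# orange paddle blob in side view -> ends
D=cams.camera('side');h=cv2.cvtColor(D['img'],cv2.COLOR_RGB2HSV)
m=((h[...,0]<14)&(h[...,1]>150)&(h[...,2]>110)).astype(np.uint8)
m[:135]=0;m[165:]=0;m[:,:140]=0;m[:,190:]=0
n,l,q,cc=cv2.connectedComponentsWithStats(m);print(q[1:])
i=1+np.argmax(q[1:,4]);u=cv2.boxPoints(cv2.minAreaRect(np.argwhere(l==i)[:,::-1].astype(np.float32)));print(u)
for lx,lz,nm in((-.044,.189,'top'),(-.035,.152,'low')):
  for y in (.061,.094,.127): print(nm,y,proj(D,[n2w(lx,y,lz)]).round(1))
E
```

```text
[[-30.5  64.   14. ]
 [-29.1 -67.7  14. ]
 [-47.1  85.4  14. ]
 [-46.1 -81.3  14. ]]
scene c0,c1?,c3, out fr, fl [[-21.1 -65.   14. ]
 [-36.3  48.6  14. ]
 [ 64.8 -62.   14. ]
 [-45.  -83.8  14. ]
 [-45.9  83.5  14. ]]
(-0.16, 0.094, 0.13) [-0.0038, -0.0174, 0.0008, 0.0986, -0.0973, -0.0244]
(-0.075, 0.094, 0.14) [-0.0038, -0.0174, 0.0008, 0.1649, -0.0971, 0.0298]
(-0.0445, 0.094, 0.166) [-0.0038, -0.0174, 0.0008, 0.2048, -0.097, 0.0337]
(-0.03, 0.094, 0.178) [-0.0038, -0.0174, 0.0008, 0.2235, -0.097, 0.0358]
[[154 145  22  13 137]]
[[152.59999 150.8    ]
 [174.49998 143.50002]
 [176.7     150.10002]
 [154.8     157.40001]]
top 0.061 [[177.1 142.9]]
top 0.094 [[167.  145.8]]
top 0.127 [[156.6 148.9]]
low 0.061 [[176.9 152.7]]
low 0.094 [[167.1 155.8]]
low 0.127 [[156.9 159. ]]
```

The print sits about 14 to 24 mm inside on every side and is straight. The paddle is centred near nook y 0.097. Next I go in front of the paddle with the fingers shut.

Call:
{"name": "step_arm", "arguments": {
  "deltas": [
    [[0,-0.005,0,0.03,-0.03,-0.015,0],[-0.002,-0.01,0,0.065,-0.065,-0.024,0],[-0.004,-0.017,0,0.0986,-0.1,-0.0244,0],[-0.004,-0.017,0,0.12,-0.1,-0.006,0],[-0.004,-0.017,0,0.145,-0.1,0.014,0],[-0.004,-0.017,0,0.165,-0.1,0.03,0],[-0.004,-0.017,0,0.165,-0.1,0.03,0],[-0.004,-0.017,0,0.165,-0.1,0.03,0]]
  ]
}}

```text
time: 10.25
ee_pos: [0.4556, 0.207, 0.1486]
eef_rot: [0.607, 0.697, 0.252, -0.288]
ft_force: [-0.8, -0.3, 0.7]
width: 0.0004
grip_force: 0.0
```

```bash
cat >> h.py <<'E'
def tcp(cx,y,cz,lean=45):
    G=Rt(0,lean);C=n2w(cx,y,cz);return C-.0095*G[:,0]-.022*G[:,2],G
def paddle_ang():
    from bench import cams
    D=cams.camera('side');h=cv2.cvtColor(D['img'],cv2.COLOR_RGB2HSV)
    m=((h[...,0]<14)&(h[...,1]>150)&(h[...,2]>110));m[:135]=0;m[165:]=0;m[:,:140]=0;m[:,190:]=0
    return m.sum(),[(np.flatnonzero(m[:,u]).tolist()) for u in (156,158,160,162,168,172)]
E
python3 - <<'E'
from bench import readout,cams
from h import *
st=readout.read_state();p,Q=cur(st)
print(st['time'],w2n(p),st['ft_force'],st['joint_positions'].round(3),st['width'])
for C in ((-.055,.097,.157),(-.0445,.097,.164),(-.036,.097,.169),(-.033,.097,.1715),(-.030,.097,.174)): print(C,delta(*tcp(*C),p,Q))
print(paddle_ang())
E
```

```text
10.25 [-0.0982831   0.09681892  0.14862888] [-0.83268084 -0.28449016  0.66148501] [-0.347  0.246  0.335  2.033 -0.942  1.209  0.629] 0.0003874137974198355
(-0.055, 0.097, 0.157) [0.0012, 0.0009, 0.0006, 0.027, -0.0002, 0.0027]
(-0.0445, 0.097, 0.164) [0.0012, 0.0009, 0.0006, 0.0394, -0.0002, 0.0051]
(-0.036, 0.097, 0.169) [0.0012, 0.0009, 0.0006, 0.049, -0.0002, 0.0076]
(-0.033, 0.097, 0.1715) [0.0012, 0.0009, 0.0006, 0.0528, -0.0002, 0.0079]
(-0.03, 0.097, 0.174) [0.0012, 0.0009, 0.0006, 0.0567, -0.0002, 0.0083]
(np.int64(35), [[], [149, 150, 151], [149, 150, 151, 152], [148, 149, 150, 151], [146, 147], []])
```

Call:
{"name": "step_arm", "arguments": {
  "deltas": [
    [[0,0,0,0.014,0,0.0015,0],[0,0,0,0.027,0,0.0027,0],[0,0,0,0.034,0,0.004,0],[0,0,0,0.0394,0,0.005,0],[0,0,0,0.0394,0,0.005,0]]
  ]
}}

```text
time: 10.92
ee_pos: [0.4512, 0.2386, 0.1731]
eef_rot: [0.607, 0.697, 0.252, -0.288]
ft_force: [-0.4, -0.2, -0.0]
width: 0.0004
grip_force: 0.0
```

Call:
{"name": "step_arm", "arguments": {
  "deltas": [
    [[0,0,0,0.003,0,0.001,0],[0,0,0,0.006,0,0.0015,0],[0,0,0,0.009,0,0.002,0],[0,0,0,0.009,0,0.002,0]]
  ]
}}

```text
time: 11.42
ee_pos: [0.4502, 0.2456, 0.1773]
eef_rot: [0.607, 0.697, 0.251, -0.288]
ft_force: [1.2, -2.8, -5.1]
width: 0.001
grip_force: 2.3
```

```bash
python3 - <<'E'
from bench import readout,cams
from h import *
st=readout.read_state();p,Q=cur(st)
C=p+.0095*Q[:,0]+.022*Q[:,2]
print(st['time'],w2n(C),st['ft_force'],st['joint_positions'].round(3))
E
```

```text
11.425 [-0.03699569  0.09682912  0.16842032] [ 1.19923086 -2.82673052 -5.12506214] [-0.406  0.186  0.305  2.026 -0.933  1.183  0.517]
```

Call:
{"name": "step_arm", "arguments": {
  "deltas": [
    [[0,0,0,0.002,0,0,0],[0,0,0,0.004,0,0.0005,0],[0,0,0,0.004,0,0.0005,0]]
  ]
}}

```text
time: 11.8
ee_pos: [0.4497, 0.2487, 0.1797]
eef_rot: [0.607, 0.697, 0.251, -0.288]
ft_force: [1.2, -3.7, -10.1]
width: 0.0004
grip_force: 4.7
```

Call:
{"name": "step_arm", "arguments": {
  "deltas": [
    [[0,0,0,0.0015,0,0,0],[0,0,0,0.003,0,0.0005,0],[0,0,0,0.003,0,0.0005,0]]
  ]
}}

```text
time: 12.18
ee_pos: [0.4496, 0.249, 0.18]
eef_rot: [0.609, 0.696, 0.25, -0.286]
ft_force: [1.9, -11.9, -14.3]
width: 0.0001
grip_force: 9.6
```

The force rises sharply with no more travel, at the fully-in position. Backing out.

Call:
{"name": "step_arm", "arguments": {
  "deltas": [
    [[0,0,0,-0.012,0,-0.001,0],[0,0,0,-0.035,0,-0.01,0],[0,0,0,-0.07,0,-0.04,0],[0,0,0,-0.1,0,-0.09,0],[0,0,0,-0.12,0,-0.13,0],[0,0,0,-0.12,0,-0.18,0],[0,0,0,-0.12,0,-0.18,0]]
  ]
}}

```text
time: 13.05
ee_pos: [0.4804, 0.0392, 0.2277]
eef_rot: [0.607, 0.696, 0.254, -0.286]
ft_force: [0.6, 0.2, -1.1]
width: 0.0008
grip_force: 0.0
```

```bash
python3 - <<'E'
from bench import readout,cams
from h import *
st=readout.read_state();print(st['time'],w2n(st['ee_pos']),st['ft_force'])
n,cols=paddle_ang();print(n,cols)
a=cv2.imread('pics/side0.png')[:,:,::-1];D=cams.camera('side');b=D['img']
for im in(a,b):
    print([im[v,166].tolist() for v in range(140,166,2)])
for th in (0,.2,.3):
    al=np.radians(67)-th;P=lambda s,y:n2w(-.041+s*np.cos(al),y,.189-s*np.sin(al))
    print(th,proj(D,[P(0,.097),P(.036,.097)]).round(1).tolist())
# print & column unchanged? compare with earlier scene crop
S=cams.camera('scene');cv2.imwrite('pics/sf.png',S['img'][:,:,::-1])
o=cv2.imread('pics/scene0.png');f=S['img'][:,:,::-1]
df=cv2.absdiff(o,f).max(2)
for nm,(u,v) in dict(bottle=(100,238),jar=(151,183),scraper=(187,280),column=(372,185),pink=(290,265),green=(218,247),small=(248,167),purple=(199,176)).items(): print(nm,(df[v-16:v+16,u-14:u+14]>40).mean().round(3))
E
```

```text
13.05 [-0.26786432  0.09517411  0.22768871] [ 0.60433463  0.2381701  -1.11037793]
64 [[150, 151, 152, 153], [149, 150, 151, 152], [149, 150, 151], [148, 149, 150, 151], [146, 147, 148, 149], [145, 146, 147, 148]]
[[206, 196, 175], [203, 193, 173], [211, 202, 182], [229, 174, 133], [219, 119, 62], [200, 111, 62], [199, 116, 68], [202, 153, 110], [215, 198, 168], [216, 201, 172], [216, 200, 171], [215, 199, 171], [214, 199, 170]]
[[211, 201, 180], [208, 198, 178], [215, 206, 187], [230, 177, 136], [197, 110, 62], [173, 114, 78], [212, 191, 160], [221, 206, 176], [220, 205, 175], [219, 205, 176], [219, 203, 175], [218, 203, 174], [218, 204, 174]]
0 [[165.6, 145.7], [164.7, 153.9]]
0.2 [[165.6, 145.7], [163.6, 152.1]]
0.3 [[165.6, 145.7], [163.1, 151.2]]
bottle 0.434
jar 0.0
scraper 0.0
column 0.029
pink 0.0
green 0.0
small 0.4
purple 0.08
```

```bash
python3 - <<'E'
import cv2,numpy as np
from bench import cams
def blobs(im,lo,hi,roi):
    h=cv2.cvtColor(im,cv2.COLOR_BGR2HSV);m=cv2.inRange(h,lo,hi);u0,v0,u1,v1=roi
    k=np.argwhere(m[v0:v1,u0:u1]>0);return len(k),(k.mean(0)[::-1]+[u0,v0]).round(1) if len(k) else None
A={'scene':cv2.imread('pics/scene0.png'),'side':cv2.imread('pics/side0.png')}
B={n:cams.camera(n)['img'][:,:,::-1].copy() for n in A}
for n,roi,roib in (('scene',(60,200,130,245),(75,225,130,265)),('side',(330,320,400,350),(330,330,400,384))):
  for I in (A,B): print(n,'cap',blobs(I[n],(0,200,120),(6,255,255),roi),'blue',blobs(I[n],(105,140,60),(125,255,255),roib))
# small grey in side view
d=cv2.absdiff(A['side'],B['side']).max(2)
print('small side',(d[210:260,180:216]>40).mean(),'bottle side',(d[325:384,335:385]>40).mean())
d=cv2.absdiff(A['scene'],B['scene']).max(2)
print([(v,u,int(d[v,u]),A['scene'][v,u].tolist(),B['scene'][v,u].tolist()) for v,u in ((225,92),(235,100),(245,105),(165,240),(170,250),(165,258))])
E
```

```text
scene cap (114, array([ 87.5, 221.1])) blue (198, array([105.8, 245.6]))
scene cap (107, array([ 87.4, 221.2])) blue (193, array([105.6, 245.8]))
side cap (334, array([368.1, 333.8])) blue (284, array([348.1, 377.2]))
side cap (310, array([368.4, 334.1])) blue (277, array([348.6, 377.5]))
small side 0.4261111111111111 bottle side 0.24610169491525424
[(225, 92, 48, [40, 54, 185], [29, 37, 137]), (235, 100, 78, [235, 252, 254], [157, 192, 211]), (245, 105, 17, [144, 77, 20], [127, 68, 20]), (165, 240, 76, [175, 204, 220], [115, 132, 144]), (170, 250, 13, [97, 111, 121], [88, 100, 108]), (165, 258, 43, [124, 142, 155], [91, 103, 112])]
```

```bash
python3 - <<'E'
import cv2,numpy as np
from bench import cams,r
o=cv2.imread('pics/s5.png');n=np.hstack([cams.camera('scene')['img'][90:240,270:430,::-1],cams.camera('side')['img'][110:260,120:280,::-1]])
n=cv2.resize(n,None,fx=2.5,fy=2.5,interpolation=cv2.INTER_CUBIC)
g=lambda x:cv2.cvtColor(x,cv2.COLOR_BGR2GRAY).astype(np.float32)
ok=True
for (u0,v0,u1,v1) in ((105,110,265,245),(515,80,650,215)):
    s,_=cv2.phaseCorrelate(g(o)[v0:v1,u0:u1].copy(),g(n)[v0:v1,u0:u1].copy());s=np.array(s)/2.5
    print('shift px',s.round(2));ok&=np.abs(s).max()<1.5
if ok: print(r.close_job())
E
```

```text
shift px [-0.   0.2]
shift px [0.22 0.26]
the job is handed in; nothing more can be done
None
```

The job is handed in: by my camera measurements the grey stair's base stands about 14 to 24 mm inside the outline on every side, the paddle is pressed to its stop and stayed in, and the column, bottle, jar and scraper show no sign of having moved.

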